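Check a mailing carton in the size gauge and show its label to the scanner

TASK

Take the flat carton with the green seal out of the sorting rack and slide it upright, edge down, into the slot of the yellow size gauge until its foot rests on the slot's floor. Then draw it out and hold it up in the air before the barcode scanner: upright, label squarely facing the window, label centre level with and straight in front of the window's centre, about 12 cm away. Finish while still holding it there, still and touching nothing but the gripper, and leave everything else where it is.

Things in the scene. Friction and masses are not known exactly. Their poses are not given: they have to be found in the camera images.
- green_center (a point): flat cardboard carton, 20 x 90 x 120 mm tall, upright in the rack, green seal over its top edge, white label with green band on one 90 x 120 face (away from the robot at the start). Point: its centre, 60 mm above the foot, 10 mm behind the label. +x points out of the labelled face, y along its width, z up. Loose, about 0.13 kg, rigid: pinch across the 20 mm, near the top edge, firmly (45 N is fine).
- orange_center (a point): flat cardboard carton, 20 x 90 x 120 mm tall, upright in the rack, orange seal over its top edge, white label with orange band on one 90 x 120 face (away from the robot at the start). Point: its centre, 60 mm above the foot, 10 mm behind the label. +x points out of the labelled face, y along its width, z up. A bystander.
- blue_center (a point): flat cardboard carton, 20 x 90 x 120 mm tall, upright in the rack, blue seal over its top edge, white label with blue band on one 90 x 120 face (away from the robot at the start). Point: its centre, 60 mm above the foot, 10 mm behind the label. +x points out of the labelled face, y along its width, z up. A bystander.
- rack: fixed grey sorting rack 200 x 120 mm, origin at the centre of its underside, z up; three slots at x = -75, 0, +75 mm, each 24 mm wide along its x between rails reaching 50 mm above the table; cartons stand in them in any order on a floor 10 mm above the table, faces across its x, 55 mm of air between neighbours.
- gauge: fixed size gauge on a blue foot plate 100 x 150 mm, origin at the centre of its underside, z up; two yellow walls with flared lips (tops 80 mm above the table) leave one slot open at the top, 26 mm wide along its x, 110 mm long along its y, closed at both ends. The carton goes in either way round, thickness along the gauge's x.
- gauge_floor (a point): centre of the slot's floor, 10 mm above the table, axes as the gauge. The carton's foot must come down to it.
- gauge_mouth (a point): centre of the slot's mouth where the parallel walls begin, 70 mm above the table (60 mm above the slot's floor), axes as the gauge.
- window (a point): centre of the dark window with a red line, 165 mm above the table, on the fixed grey barcode scanner (head 70 x 80 x 70 mm on a stem, black foot of radius 50 mm). The window looks level along this frame's -x; y sideways, z up. The carton is shown on the -x side, its own +x along this +x.
- tape_center (a point): loose roll of brown packing tape lying flat, 92 mm across, 48 mm high; its centre. A bystander.
- marker: loose yellow and black highlighter, 120 x 18 x 18 mm, lying along its x; origin at the middle of its underside. A bystander.
- stapler: loose red stapler, 130 x 32 x 47 mm, along its x; origin at the middle of its underside. A bystander.
- knife: loose blue box knife, 155 x 26 x 18 mm, along its x; origin at its underside. A bystander.
Not all that is in view belongs to the job. What is shaped like the part that bears green_center but turquoise is not meant. Leave any purple or turquoise look-alike of the part that bears orange_center alone.

How it is judged:
By the outcome, as a careful person would: the job done as asked, in the order asked, and still so for the second after the job is handed in, while the arm keeps its last pose, push and grip.
It also fails if it takes over 45 s, if anything falls off the work surface, if the arm or the gripper's body presses on something with over 40 N, if the wrist force passes 120 N, or if a joint passes its speed limit or range.

ROBOT

A 6-joint arm with a two-finger parallel gripper is mounted at the origin on the work surface. World frame = base frame: x ahead of the robot, y to its left, z up, the work surface at z = 0. Lengths are in m, angles in degrees, forces in N, time in s.
With the tool pointing down it reaches from about 0.4 to 0.825 m from the base axis. Payload 7 kg.
Tool frame: the origin (TCP) lies midway between the tips of the shut fingers; the grasp point (between the pads) lies 19 mm behind it; z points along the fingers, y is the direction in which the jaws open and shut (so a half turn about z gives the same grasp; the last joint's range is limited). The gripper opens to 88 mm and grips with 3 to 60 N. Pads are 19 mm wide; open, the fingers measure 130 mm over their backs; the gripper's body (78 mm by 193 mm) begins 47 mm behind the grasp point.
Start: joints at [81.079, 20.546, 0.682, 0, -70.136, -16.507], TCP at [0.29, 0.61, 0.201] pointing down, gripper open.
Joint ranges: [-176.03, 176.03], [-82.01, 121.73], [-58.28, 71.71], [-173.87, 95.51], [-174.79, -0.11], [-173.66, 173.66]. Speed limits (degrees/s): [136.94, 136.94, 172.46, 180, 180, 180].

INTERFACE

Orientations are given as a 3x3 rotation matrix whose columns are the frame's x, y, z axes.
In Python, from rig import robot gives the robot as it stands. Calls block until the motion is done:
- robot.goto(position, orientation): joint-space move of the TCP to a pose.
- robot.servo_line(position, ori=None, speed=0.15): straight line of the TCP; ori=None keeps the orientation; speed is the mean speed in m/s.
- robot.movej(angles): joint-space move.
- robot.move_gripper(opening): opening from 0.0 (shut) to 1.0 (fully open); the grip force is fixed at half the most; returns when the fingers have stopped.
- robot.dwell(seconds).
- robot.ik(position, orientation): joint angles nearest the present ones, or None.
- robot.grab_frame(name): name is "scene" or "top"; returns (picture, depth): 400x640x3 uint8, red, green, blue; 400x640 float32, m along the optical axis (not along the pixel's ray), 0 where there is no reading.
- robot.camera_info(name): a dict with "vfov" (degrees; the focal length in pixels is half the picture's height over the tangent of half this angle, whatever the lens; pixels are square), "cx", "cy" (the principal point, pixels), "k1" (the pictures are not rectified: a ray, as slopes to the right and down, at radius r is drawn at 1 + k1 r^2 times it, then the intrinsics apply), "view" (4x4, takes a point from world to camera coordinates). Camera axes: x right, y down, z forward; pixel columns grow to the right and rows downward; lengths in m; the calibration is good to about 2 mm. A picture is of the moment at which its call begins. camera_info takes no time and is no camera call.
A pose or a line that the arm cannot do raises robot.Unreachable and nothing moves.
- robot.job_done(): hands the job in, once; it reports no verdict.
Readings, each from a call of its own:
- robot.read_t(): time.
- robot.read_qpos(): joint angles.
- robot.read_qvel(): joint speeds.
- robot.read_effort(): joint torques, N m.
- robot.read_position(): TCP position.
- robot.read_tcp_rot(): TCP orientation.
- robot.read_force(): force on the tool from outside, world axes, zero at the start.
- robot.read_ft_torque(): the same for the moment, N m.
- robot.read_grip_width(): opening from 0.0 (shut) to 1.0 (fully open).
Only numpy, scipy, OpenCV 4.12 (cv2) and the standard library are available. Lean on these libraries where they do the work, as an engineer would, in place of code of your own. Each camera call takes 0.05 s, during which the arm holds its last target. There are 200 camera calls.

## Working session

There is one attempt and no reset: what is moved stays moved. The work goes in short steps, each a Python script; the robot and the scene stay as the last script left them, time stands still between calls to the robot, and variables do not carry over. Pictures are saved under pics/ and viewed, about 8 in all and at most 12, crops included, and the job is handed in when it is done.

```bash
ls; mkdir -p pics; cat > h.py <<'E'
import numpy as np, cv2
from rig import robot
def grab(n):
    im,d=robot.grab_frame(n); np.savez(f'pics/{n}.npz',im=im,d=d); return im,d
def cloud(n,d):
    c=robot.camera_info(n); f=200/np.tan(np.radians(c['vfov']/2)); h,w=d.shape
    K=np.array([[f,0,c['cx']],[0,f,c['cy']],[0,0,1.]])
    u,v=np.meshgrid(np.arange(w),np.arange(h))
    p=cv2.undistortPoints(np.stack([u,v],-1).reshape(-1,1,2).astype(np.float64),K,np.array([c['k1'],0,0,0.])).reshape(h,w,2)
    P=np.dstack([p*d[...,None],d]); V=np.array(c['view'])
    W=(P-V[:3,3])@V[:3,:3]; W[d<=0]=np.nan
    return W
E
python3 - <<'E'
from h import *
for n in('scene','top'):
    im,d=grab(n); cv2.imwrite(f'pics/{n}0.png',im[...,::-1]); print(robot.camera_info(n))
    W=cloud(n,d); print(np.nanpercentile(W[...,2],[1,10,50,90,99]))
print(robot.read_t(),robot.read_tcp_rot())
E
```

```text
pics
{'vfov': 45.39767754772079, 'cx': 318.5567195595861, 'cy': 206.48716086153416, 'k1': -0.10260481669596566, 'view': array([[ 6.35452058e-01,  7.72140264e-01, -3.06695625e-04,
        -3.05074816e-01],
       [ 6.56381308e-01, -5.40394445e-01, -5.26438431e-01,
        -2.87926897e-01],
       [-4.06650046e-01,  3.34325075e-01, -8.50213199e-01,
         1.52058002e+00],
       [ 0.00000000e+00,  0.00000000e+00,  0.00000000e+00,
         1.00000000e+00]])}
[-0.75872653 -0.74875416 -0.00100694  0.07739271  0.28145215]
{'vfov': 57.88306749468995, 'cx': 316.83832630303476, 'cy': 199.71329256727827, 'k1': 0.018035902874488616, 'view': array([[ 0.02038614, -0.99974208, -0.01000868, -0.03982524],
       [-0.98498793, -0.01836692, -0.17164334,  0.5465371 ],
       [ 0.17141524,  0.01335758, -0.98510831,  0.95399047],
       [ 0.        ,  0.        ,  0.        ,  1.        ]])}
[-0.75949655 -0.75213187 -0.00105541  0.06497859  0.19659349]
0.1 [[ 9.03080265e-01 -4.29471511e-01 -5.06089579e-04]
 [-4.29471787e-01 -9.03079213e-01 -1.38541050e-03]
 [ 1.37955363e-04  1.46848808e-03 -9.99998912e-01]]
```

View pics/scene0.png

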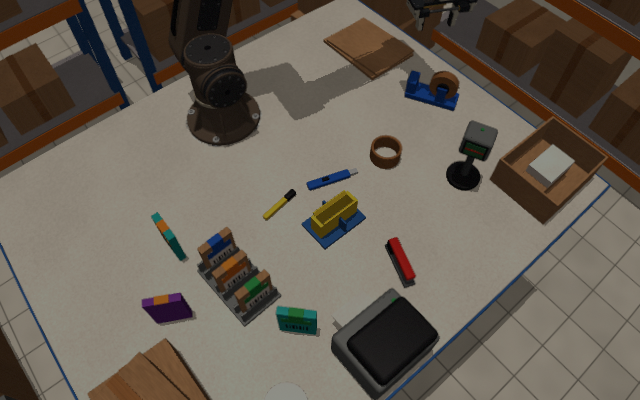

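View pics/top0.png

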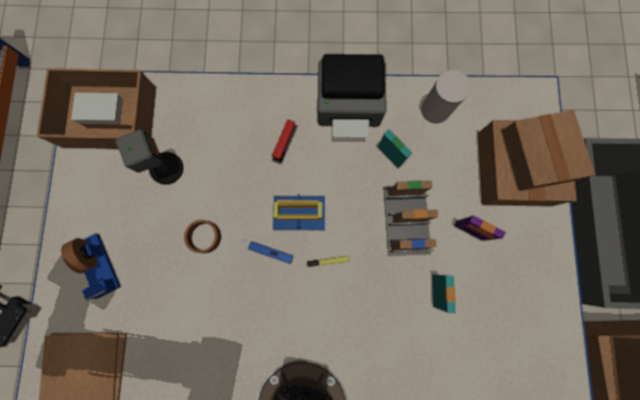

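The scene view shows the rack with blue (217,245), orange (232,268) and green (253,290) cartons, the yellow gauge (335,215) and the scanner (478,145). The top view shows green at (412,186), the gauge at (298,212) and the scanner head at (138,150). Next I'll take close crops and metric numbers.

```bash
python3 - <<'E'
from h import *
S=np.load('pics/scene.npz');T=np.load('pics/top.npz')
def crop(im,x,y,w,h,s): return cv2.resize(im[y:y+h,x:x+w,::-1],None,fx=s,fy=s,interpolation=cv2.INTER_CUBIC)
a=np.hstack([crop(S['im'],440,110,66,85,4)[:300,:264],crop(S['im'],195,220,90,100,3)[:300,:270],crop(S['im'],300,185,66,75,4)[:300,:264]])
b=np.hstack([crop(T['im'],110,125,80,75,4),crop(T['im'],380,170,64,90,4)[:300],crop(T['im'],268,190,62,50,4)[:200].repeat(1,0) if 0 else cv2.copyMakeBorder(crop(T['im'],270,190,56,46,4),0,116,0,0,0)])
w=max(a.shape[1],b.shape[1]); p=lambda i:cv2.copyMakeBorder(i,0,0,0,w-i.shape[1],0)
o=np.vstack([p(a),p(b)])[:600,:800]; cv2.imwrite('pics/m1.png',o)
for n,D in(('scene',S),('top',T)):
    W=cloud(n,D['d']); h=cv2.cvtColor(D['im'],cv2.COLOR_RGB2HSV); H,Sa,V=[h[...,i].astype(int) for i in range(3)]
    X=W[...,0];Y=W[...,1];Z=W[...,2]
    def rep(k,m):
        q=W[m&np.isfinite(Z)]
        if len(q)<8: print(n,k,len(q));return
        r=cv2.minAreaRect(q[:,:2].astype(np.float32)*1000)
        print(n,k,len(q),'mean',q.mean(0).round(4),'z',np.percentile(q[:,2],[5,50,95]).round(3),'rect',np.round(r[0],1),np.round(r[1],1),round(r[2],1))
    if n=='top': rack=(X>.2)&(X<.8)
    bx=lambda x,y,w,hh:(lambda m:(m.__setitem__((slice(y,y+hh),slice(x,x+w)),True),m)[1])(np.zeros(Z.shape,bool))
    R=bx(195,220,90,105) if n=='scene' else bx(380,170,64,90)
    rep('cartontops',R&(Z>.122)&(Z<.14))
    for c,lo,hi in(('green',45,85),('orange',8,16),('blue',105,125)):
        rep(c+' seal',R&(Z>.122)&(Sa>120)&(H>=lo)&(H<=hi))
    rep('rackrails',R&(Z>.044)&(Z<.056)&(Sa<60))
    G=bx(300,185,66,65) if n=='scene' else bx(268,190,62,45)
    rep('gauge tops',G&(Z>.074)&(Z<.088))
    rep('gauge plate',G&(Z>.004)&(Z<.03)&(H>100)&(H<125)&(Sa>100))
    B=bx(440,110,66,85) if n=='scene' else bx(110,125,80,75)
    rep('scan top',B&(Z>.192)&(Z<.21))
    rep('scan head',B&(Z>.12)&(Z<.19))
    rep('scan foot',B&(Z>.005)&(Z<.04)&(V<60))
E
```

```text
scene cartontops 1055 mean [ 0.5115 -0.2854  0.1295] z [0.124 0.13  0.133] rect [ 549.8 -284.1] [261.6  97.5] 2.6
scene green seal 146 mean [ 0.5812 -0.2788  0.1298] z [0.125 0.13  0.133] rect [ 580.2 -278.3] [23.  33.6] 2.3
scene orange seal 706 mean [ 0.5095 -0.2884  0.1295] z [0.124 0.13  0.133] rect [ 506.1 -286.7] [172.1  96.2] 1.8
scene blue seal 123 mean [ 0.4328 -0.2832  0.13  ] z [0.125 0.13  0.134] rect [ 431.4 -283.5] [22.4 32.8] 2.2
scene rackrails 517 mean [ 0.5166 -0.2888  0.0495] z [0.045 0.049 0.054] rect [ 541.2 -284.2] [254.3 108.5] 3.0
scene gauge tops 230 mean [0.5166 0.0187 0.0782] z [0.074 0.078 0.082] rect [519.1  17.8] [ 49.1 120.6] 0.4
scene gauge plate 693 mean [0.5342 0.0084 0.0101] z [0.006 0.01  0.015] rect [479.3  19.2] [181.6 150.6] 0.8
scene scan top 629 mean [0.6459 0.4093 0.1987] z [0.194 0.199 0.202] rect [644.7 411.8] [78.7 76.9] 24.4
scene scan head 440 mean [0.6603 0.3806 0.1647] z [0.139 0.166 0.188] rect [659.6 382.5] [81.9 17.2] 28.2
scene scan foot 830 mean [0.6611 0.4168 0.0157] z [0.008 0.014 0.032] rect [682.5 425.9] [177.3  94. ] 22.7
top
[... 366 characters left out ...]
  0.1299] z [0.127 0.13  0.132] rect [ 427.9 -282.2] [20.6 27.5] 8.3
top rackrails 313 mean [ 0.4889 -0.2803  0.049 ] z [0.046 0.049 0.052] rect [ 503.1 -284.2] [183.2 112.5] 3.0
top gauge tops 246 mean [0.5178 0.0221 0.0779] z [0.075 0.078 0.081] rect [517.1  23.2] [ 46.6 107.6] 0.9
top gauge plate 787 mean [0.5045 0.0194 0.0097] z [0.007 0.01  0.013] rect [514.9  22.9] [ 93. 140.] 1.0
top scan top 920 mean [0.6392 0.4118 0.1988] z [0.194 0.199 0.202] rect [640.3 413. ] [78.8 72. ] 23.9
top scan head 435 mean [0.625  0.3891 0.1661] z [0.141 0.167 0.188] rect [630.9 390.2] [49.2 97.9] 69.2
top scan foot 811 mean [0.6519 0.4232 0.016 ] z [0.011 0.014 0.032] rect [697. 471.] [255.6 121.8] 55.5
```

View pics/m1.png

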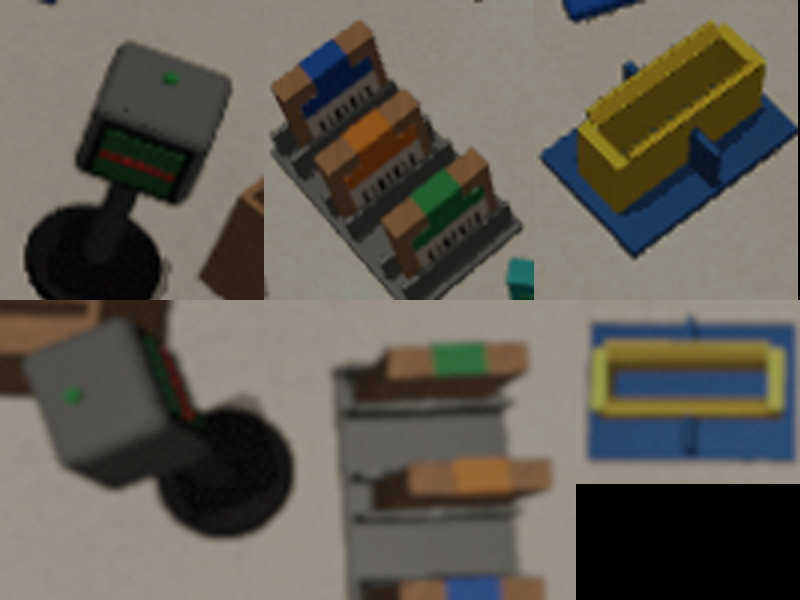

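The crops show the scanner window facing away from the robot, toward +x/−y, the green carton at the far (+x) end of the rack, and the gauge slot running along y. Next I'll refine the measurements.

```bash
cat > m.py <<'E'
from h import *
def load(n):
    D=np.load(f'pics/{n}.npz'); W=cloud(n,D['d']); h=cv2.cvtColor(D['im'],cv2.COLOR_RGB2HSV).astype(int); return W,h
def box(W,x0,x1,y0,y1,z0,z1):
    return (W[...,0]>x0)&(W[...,0]<x1)&(W[...,1]>y0)&(W[...,1]<y1)&(W[...,2]>z0)&(W[...,2]<z1)
def rect(q):
    r=cv2.minAreaRect(q[:,:2].astype(np.float32)*1000); return len(q),np.round(r[0],1),np.round(r[1],1),round(r[2],1)
E
python3 - <<'E'
from m import *
for n in('scene','top'):
    W,h=load(n); V=np.array(robot.camera_info(n)['view']); print(n,'cam',(-V[:3,:3].T@V[:3,3]).round(3))
    for c,x in(('g',.578),('o',.503),('b',.429)):
        q=W[box(W,x-.025,x+.025,-.36,-.2,.1265,.136)]; print(c,rect(q), 'x pct',np.percentile(q[:,0],[2,50,98]).round(4),'y pct',np.percentile(q[:,1],[1,99]).round(4))
    # label face of green via plane fit
    m=box(W,.55,.63,-.34,-.22,.06,.12); q=W[m]; print('green face pts',len(q))
    if len(q)>50:
        k=np.median(q[:,0]); a=q[abs(q[:,0]-k)<.008]
        co=np.linalg.lstsq(np.c_[np.ones(len(a)),a[:,1]+.28,a[:,2]-.07],a[:,0],rcond=None)[0]; print(co.round(4))
    # gauge yellow
    Y=(h[...,0]>18)&(h[...,0]<34)&(h[...,1]>100)&box(W,.44,.6,-.06,.1,.03,.09)
    q=W[Y&(W[...,2]>.072)]; print('gauge',rect(q)); 
    for y in np.arange(-.03,.08,.02):
        s=q[abs(q[:,1]-y)<.01]; xs=np.sort(s[:,0]); print(round(y,2),np.percentile(xs,[2,98]).round(4), 'gap', (lambda i:(xs[i],xs[i+1]))(np.argmax(np.diff(xs))))
    q=W[box(W,.44,.6,-.09,.13,.004,.016)&(h[...,0]>100)&(h[...,0]<125)&(h[...,1]>120)]; print('plate',rect(q))
    # window
    m=box(W,.55,.8,.3,.5,.135,.195); q=W[m]
    nrm=np.array([.45,-.893]); p=q[:,:2]@nrm; print('head',len(q))
    if n=='scene':
        for it in range(8):
            s=q[abs((q[:,:2]@nrm)-np.median((q[:,:2]@nrm)))<.006] if it<2 else q[abs((q-c)@v)<.003]
            c=s.mean(0); v=np.linalg.svd(s-c)[2][2]; v=v*np.sign(v[0])
        t=np.array([-v[1],v[0],0]); t/=np.linalg.norm(t); a=(s-c)@t
        print('plane',len(s),c.round(4),v.round(4),'side range',np.percentile(a,[1,99]).round(4),'z',np.percentile(s[:,2],[1,99]).round(4), 'mid', (c+t*(np.percentile(a,1)+np.percentile(a,99))/2).round(4))
        H=h; g=m&(H[...,0]>40)&(H[...,0]<90)&(H[...,1]>80); r=m&((H[...,0]<8)|(H[...,0]>172))&(H[...,1]>120)
        for k,mm in(('green',g),('red',r)):
            w=W[mm]; print(k,len(w),w.mean(0).round(4),rect(w),np.percentile(w[:,2],[2,98]).round(4))
    q=W[box(W,.55,.8,.3,.5,.1965,.21)]; print('top',rect(q))
E
```

```text
scene cam [ 1.001 -0.428  1.141]
g (328, array([ 580.4, -278.7]), array([22.6, 88.1]), 3.8) x pct [0.5689 0.5805 0.5911] y pct [-0.322  -0.2362]
o (309, array([ 505.8, -291.4]), array([25.1, 87.6]), 5.3) x pct [0.4943 0.5064 0.5174] y pct [-0.334  -0.2486]
b (283, array([ 431.2, -284.9]), array([22.8, 88.3]), 3.5) x pct [0.4205 0.4315 0.4427] y pct [-0.3283 -0.2415]
green face pts 374
[ 0.5895 -0.0411  0.0006]
gauge (273, array([518.7,  18.9]), array([ 50. , 124.9]), 0.4)
-0.03 [0.4963 0.5428] gap (np.float64(0.5129911355039946), np.float64(0.5356711134562502))
-0.01 [0.4948 0.5425] gap (np.float64(0.5067208057625754), np.float64(0.5341622712730812))
0.01 [0.4962 0.5426] gap (np.float64(0.5049538198575593), np.float64(0.53433745749274))
0.03 [0.4958 0.5423] gap (np.float64(0.5079459560013994), np.float64(0.5339824674725633))
0.05 [0.4949 0.5423] gap (np.float64(0.5055778550578013), np.float64(0.5344547129947799))
0.07 [0.4961 0.5429] gap (np.float64(0.5200641842839346), np.float64(0.5352091343929198))
plate (616, array([520.1,  20.1]), array([ 99.7, 150.8]), 0.2)
head 525
plane 343 [
[... 835 characters left out ...]
array([ 43.8, 118.7]), 1.0)
-0.03 [0.4947 0.5382] gap (np.float64(0.5011483417158009), np.float64(0.5312590381871103))
-0.01 [0.4945 0.5378] gap (np.float64(0.5010156781209534), np.float64(0.5305762912366234))
0.01 [0.4942 0.5377] gap (np.float64(0.500512348367499), np.float64(0.5301154753476774))
0.03 [0.494  0.5371] gap (np.float64(0.4998381977075096), np.float64(0.5322682288470414))
0.05 [0.4933 0.5365] gap (np.float64(0.4996846532354264), np.float64(0.5294692287406415))
0.07 [0.4932 0.5365] gap (np.float64(0.5020280534154481), np.float64(0.5291471852732099))
plate (665, array([516.2,  23. ]), array([ 90.4, 140. ]), 1.0)
head 538
top (808, array([640.3, 414.1]), array([76.9, 67.7]), 25.6)
```

```bash
cat >> h.py <<'E'
def R(a):
    c,s=np.cos(np.radians(a)),np.sin(np.radians(a)); return np.array([[-s,c,0],[c,s,0],[0,0,-1.]])
G=np.array([.5795,-.278]); GA=2.2; Q=np.array([.5175,.021]); QA=.6
WIN=np.array([.6595,.381]); WA=116.7
n=-np.array([np.cos(np.radians(WA)),np.sin(np.radians(WA))]); SH=WIN+.13*n
E
python3 - <<'E'
from h import *
print(SH)
for k in(0,180):
    for nm,p,z,a in(('G',G,.095,GA),('Gup',G,.25,GA),('Q',Q,.095,QA),('Qup',Q,.25,QA),('S',SH,.2,WA),('Sup',SH,.25,WA),('S0',SH+.1*n,.25,WA)):
        q=robot.ik([*p,z],R(a+k)); print(k,nm,None if q is None else np.round(q,1))
E
```

```text
[0.71791147 0.26486172]
0 G [  -8.3   22.2  -11.4    0.   -56.4 -169.5]
0 Gup [  -8.3   16.1    0.7    0.   -74.6 -169.5]
0 Q [ 24.1  11.4 -27.2   0.  -51.3 156.5]
0 Qup [ 24.1   3.9 -14.3   0.  -71.8 156.5]
0 S [ 34.8  29.2  14.1   0.  -75.  -98.1]
0 Sup [ 34.8  28.1  18.7   0.  -80.6 -98.1]
0 S0 [ 27.1  29.9  21.7   0.  -81.8 -90.4]
180 G [ -8.3  22.2 -11.4   0.  -56.4  10.5]
180 Gup [ -8.3  16.1   0.7   0.  -74.6  10.5]
180 Q [ 24.1  11.4 -27.2   0.  -51.3 -23.5]
180 Qup [ 24.1   3.9 -14.3   0.  -71.8 -23.5]
180 S [ 34.8  29.2  14.1   0.  -75.   81.9]
180 Sup [ 34.8  28.1  18.7   0.  -80.6  81.9]
180 S0 [ 27.1  29.9  21.7   0.  -81.8  89.6]
```

```bash
python3 - <<'E'
from h import *
p=robot.read_position(); robot.servo_line([p[0],p[1],.33],speed=.25)
robot.goto([*G,.30],R(GA+180)); robot.move_gripper(.57)
robot.servo_line([*G,.095],speed=.12); f0=robot.read_force()
robot.move_gripper(0.0); robot.dwell(.3)
print('w',robot.read_grip_width()*88,'F',f0,robot.read_force(),robot.read_ft_torque())
robot.servo_line([*G,.125],speed=.06); print('lift',robot.read_force())
robot.servo_line([*G,.27],speed=.15); print('w',robot.read_grip_width()*88,robot.read_force(),robot.read_t())
robot.goto([*Q,.27],R(QA+180)); robot.dwell(.3)
for n in('scene','top'):
    im,d=grab(n); 
    if n=='scene': a=im
    else: cv2.imwrite('pics/m2.png',np.vstack([cv2.resize(a[90:330,130:490],(540,360)) ,cv2.resize(im[130:300,200:470],(540,340),interpolation=2)])[:600,:,::-1])
print(robot.read_t(),robot.read_position(),robot.read_force())
E
```

```text
w 19.589472360818434 F [ 0.13687464 -0.58270146 -0.26188838] [-0.6879411   0.56329279  0.94435742] [ 0.15238203  0.00359494 -0.00931262]
lift [ 0.4074455  -0.4187828  -1.72722664]
w 19.675598420189182 [ 0.12058824 -0.54938765 -1.82359556] 9.3833
10.95 [0.51760697 0.02055217 0.26985197] [-0.99775592 -0.06496206 -0.59749752]
```

View pics/m2.png

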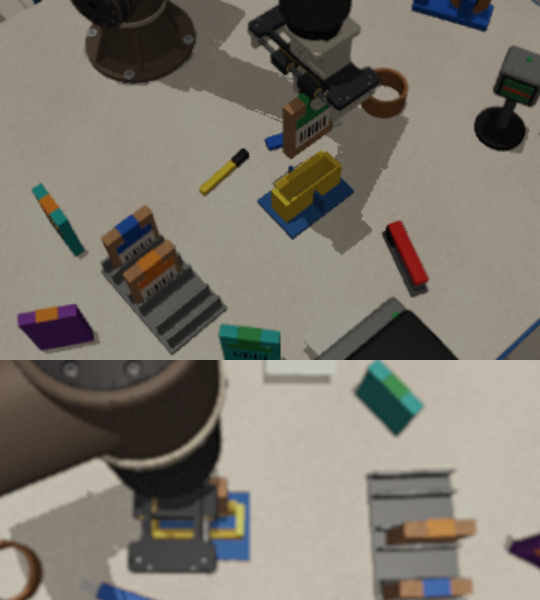

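The green carton is held over the gauge (scene crop 310,120), and its neighbours are undisturbed. Now I'll measure the held carton in the same camera that measured the gauge.

```bash
cat > face.py <<'E'
from m import *
W,h=load('scene')
m=box(W,.505,.555,-.06,.09,.17,.32)
q=W[m]; x=np.median(q[:,0])
for i in range(4):
    s=q[abs(q[:,0]-x)<.004] if i==0 else q[abs(A(q)@co-q[:,0])<.003]
    A=lambda q:np.c_[np.ones(len(q)),q[:,1]-.02,q[:,2]-.245]
    co=np.linalg.lstsq(A(s),s[:,0],rcond=None)[0]
print(len(s),'x at centre',co[0].round(4),'yaw',np.degrees(np.arctan(-co[1])).round(2),'tilt',np.degrees(np.arctan(co[2])).round(2))
for z in np.arange(.185,.26,.01):
    t=s[abs(s[:,2]-z)<.005]; print(z.round(3),len(t),np.percentile(t[:,1],[1,99]).round(4) if len(t)>5 else '')
for y in np.arange(-.02,.06,.015):
    t=s[abs(s[:,1]-y)<.007]; print('foot',y.round(3),t[:,2].min().round(4) if len(t) else '')
E
python3 face.py
```

```text
700 x at centre 0.5283 yaw 0.56 tilt 0.31
0.185 25 [-0.0243  0.0606]
0.195 65 [-0.0246  0.0619]
0.205 66 [-0.0264  0.0631]
0.215 62 [-0.0268  0.0604]
0.225 61 [-0.0242  0.0553]
0.235 69 [-0.0253  0.0539]
0.245 63 [-0.0262  0.0512]
0.255 65 [-0.0259  0.0521]
foot -0.02 0.187
foot -0.005 0.1856
foot 0.01 0.1831
foot 0.025 0.1866
foot 0.04 0.1863
foot 0.055 0.1872
```

```bash
python3 - <<'E'
from h import *
P=np.array([.518,.022])
robot.servo_line([*P,.27],speed=.05); robot.dwell(.2); f0=robot.read_force(); print(f0)
robot.servo_line([*P,.172],speed=.12); print(.172,robot.read_force().round(2))
z=.172
while z>.094:
    z-=.013 if z>.112 else .0015
    robot.servo_line([*P,z],speed=.06 if z>.11 else .02); df=robot.read_force()-f0; print(round(z,4),df.round(2),robot.read_position().round(4),robot.read_t())
    if df[2]>5 or np.linalg.norm(df[:2])>12: break
robot.dwell(.4); print(robot.read_force()-f0,robot.read_ft_torque(),robot.read_grip_width()*88)
im,d=grab('scene'); cv2.imwrite('pics/m3.png',cv2.resize(im[130:270,260:420],(640,560),interpolation=2)[...,::-1])
print(robot.read_t())
E
```

```text
[ 0.26870146 -0.75111237 -1.52428645]
0.172 [-0.19  0.54 -0.47]
0.159 [-0.04  1.07  0.86] [0.5177 0.0219 0.1586] 12.7333
0.146 [-0.54  0.08 -0.12] [0.5176 0.0218 0.1455] 13.1
0.133 [-0.1   1.09  0.24] [0.5177 0.0219 0.1325] 13.4667
0.12 [ 0.15  0.89 -0.2 ] [0.5177 0.0218 0.1195] 13.8333
0.107 [0.7  1.24 1.08] [0.5181 0.022  0.107 ] 14.6333
0.1055 [-0.19  1.35  0.55] [0.518  0.022  0.1055] 14.8833
0.104 [-0.66  0.46 -0.45] [0.5179 0.022  0.1039] 15.1333
0.1025 [0.02 1.44 0.27] [0.5179 0.022  0.1024] 15.3833
0.101 [-0.59  1.38  0.89] [0.518  0.022  0.1009] 15.6333
0.0995 [-0.8   1.29  0.61] [0.5179 0.022  0.0994] 15.8833
0.098 [-0.44  1.09 -0.11] [0.5179 0.022  0.0979] 16.1333
0.0965 [-0.26  0.73  1.09] [0.5179 0.022  0.0964] 16.3833
0.095 [-0.05  0.78  1.12] [0.5181 0.022  0.095 ] 16.6333
0.0935 [-2.96  0.57 12.92] [0.5189 0.0221 0.095 ] 16.8833
[-2.34488249  0.49199343 11.77576965] [ 0.09920772  1.07122103 -0.05126891] 19.447712436490203
17.3333
```

View pics/m3.png

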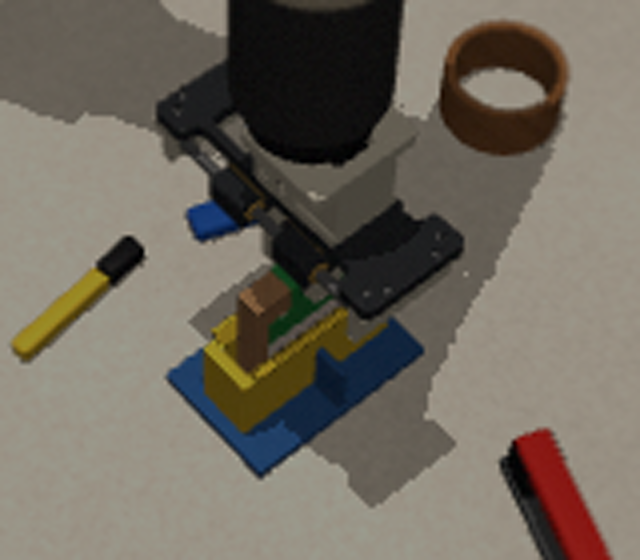

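The carton is seated: contact at TCP z 0.095 with 12 N, foot on the floor as predicted. Now I'll draw it out and show it.

```bash
python3 - <<'E'
from h import *
robot.servo_line([.518,.022,.27],speed=.12); print(robot.read_t(),robot.read_force())
robot.goto([*(SH+.06*n),.25],R(WA+180))
robot.servo_line([*SH,.19],speed=.12); robot.dwell(.4)
for k in('scene','top'):
    im,d=grab(k)
    if k=='scene': a=im
cv2.imwrite('pics/m4.png',np.vstack([cv2.resize(a[90:250,340:560],(550,400)),cv2.resize(im[100:250,90:290],(267,200))[:, :].repeat(1,0) if 0 else cv2.copyMakeBorder(cv2.resize(im[100:250,90:290],(267,200)),0,0,0,283,0)])[...,::-1])
print(robot.read_t(),robot.read_position(),robot.read_grip_width()*88,robot.read_force(),SH)
E
cat > fin.py <<'E'
from m import *
for nm in('scene','top'):
    W,h=load(nm)
    q=W[box(W,.58,.72,.33,.48,.1965,.206)]; r=rect(q); print(nm,'head top',r)
    m=box(W,.64,.80,.2,.34,.09,.235)&(((h[...,0]>4)&(h[...,0]<20)&(h[...,1]>70))|((h[...,0]>45)&(h[...,0]<80)&(h[...,1]>90)))
    q=W[m]; print('carton',len(q),q.mean(0).round(3) if len(q) else '',np.percentile(q[:,2],[1,99]).round(3) if len(q) else '')
    if len(q)>30: print(rect(q), rect(q[q[:,2]>.215]) if (q[:,2]>.215).sum()>10 else '', 'min z',q[:,2].min())
    a=W[box(W,.62,.7,.34,.41,.14,.192)]
    if nm=='scene': print('window vis',len(a),a.mean(0).round(4) if len(a) else '')
E
python3 fin.py
```

```text
18.9583 [ 0.09334838 -0.18238359 -0.83971233]
21.9917 [0.71798777 0.26470964 0.1900594 ] 19.74456486988693 [ 0.17699803  0.73210436 -1.11060572] [0.71791147 0.26486172]
scene head top (12, array([613.3, 394.1]), array([ 8.9, 52.1]), 32.2)
carton 690 [0.72  0.254 0.15 ] [0.107 0.226]
(690, array([721.2, 255.3]), array([90.7, 22.3]), 15.9) (29, array([682.1, 244.6]), array([ 7.4, 21.8]), 29.6) min z 0.10354253439688432
window vis 26 [0.6251 0.369  0.1614]
top head top (800, array([640.1, 413.6]), array([77.7, 68.9]), 24.1)
carton 421 [0.694 0.251 0.191] [0.114 0.228]
(421, array([709.4, 260.7]), array([76.2, 23.2]), 29.2) (189, array([707.9, 259.8]), array([70.9, 23.1]), 25.2) min z 0.10893548405793133
```

View pics/m4.png

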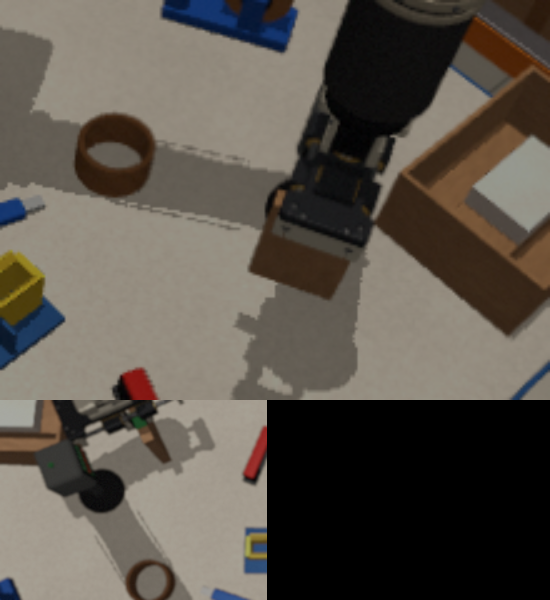

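The carton is held in front of the scanner (scene crop 300,250, back face visible), clear of everything. Next I'll check yaw and centring with plane fits.

```bash
cat > pf.py <<'E'
from m import *
def pfit(q,n0,c0=None,it=10):
    n=np.array([*n0,0.]);n/=np.linalg.norm(n)
    p=q@n; hi,e=np.histogram(p,bins=np.arange(p.min(),p.max()+.004,.004)); k=np.argmax(hi); s=q[abs(p-(e[k]+.002))<.006]
    for _ in range(it):
        c=s.mean(0); v=np.linalg.svd(s-c)[2][2]; v*=np.sign(v@n); s=q[abs((q-c)@v)<.003]
    t=np.array([-v[1],v[0],0]);t/=np.linalg.norm(t); a=s@t
    return len(s),'yaw',np.degrees(np.arctan2(v[1],v[0])).round(2),'tilt',np.degrees(np.arcsin(v[2])).round(2),'c',c.round(4),'along',np.percentile(a,[1,99]).round(4),'z',np.percentile(s[:,2],[1,99]).round(4),'tdir',t.round(3),'d',(c@v).round(4)
E
python3 - <<'E'
from pf import *
W,h=load('scene'); br=(h[...,0]>4)&(h[...,0]<20)&(h[...,1]>70)
print('back',pfit(W[box(W,.64,.80,.2,.34,.09,.215)&br],n))
W,h=load('top')
q=W[box(W,.58,.72,.33,.48,.125,.192)]; q=q[np.isfinite(q[:,0])]
print('top side',len(q),pfit(q,(-.89,-.454)))
print('top win',pfit(q,n))
q=W[box(W,.58,.72,.33,.48,.1965,.206)]
# head edges by projection-extent minimisation with percentiles
best=min((np.ptp(np.percentile(q[:,:2]@[np.cos(a),np.sin(a)],[1.5,98.5]))+np.ptp(np.percentile(q[:,:2]@[-np.sin(a),np.cos(a)],[1.5,98.5])),np.degrees(a)) for a in np.radians(np.arange(10,45,.25))); print(best)
q=W[box(W,.64,.80,.2,.34,.15,.228)&(h[...,1]>60)]; print('label side?',len(q),pfit(q,-n))
E
```

```text
back (633, 'yaw', np.float64(-62.93), 'tilt', np.float64(0.11), 'c', array([0.722 , 0.2547, 0.1464]), 'along', array([0.7165, 0.8035]), 'z', array([0.1065, 0.204 ]), 'tdir', array([0.89 , 0.455, 0.   ]), 'd', np.float64(0.102))
top side 472 (270, 'yaw', np.float64(-154.56), 'tilt', np.float64(0.58), 'c', array([0.6061, 0.3966, 0.1662]), 'along', array([-0.1321, -0.066 ]), 'z', array([0.138 , 0.1913]), 'tdir', array([ 0.429, -0.903,  0.   ]), 'd', np.float64(-0.716))
top win (190, 'yaw', np.float64(-66.56), 'tilt', np.float64(1.58), 'c', array([0.6525, 0.3786, 0.1711]), 'along', array([0.7179, 0.7846]), 'z', array([0.1413, 0.1919]), 'tdir', array([0.917, 0.398, 0.   ]), 'd', np.float64(-0.0831))
(np.float64(0.13788055731322613), np.float64(22.75))
label side? 355 (131, 'yaw', np.float64(115.77), 'tilt', np.float64(-1.08), 'c', array([0.6978, 0.2459, 0.1953]), 'along', array([-0.7737, -0.7148]), 'z', array([0.151 , 0.2268]), 'tdir', array([-0.901, -0.435,  0.   ]), 'd', np.float64(-0.0856))
```

```bash
python3 - <<'E'
from h import *
print(robot.read_t(),np.abs(robot.read_qvel()).max(),robot.read_grip_width()*88); robot.job_done()
E
```

```text
21.9917 0.1076366961430325 19.74456486988693
the job is handed in; nothing more can be done
```

I took the green-seal carton from the rack and lowered it into the gauge until its foot rested on the floor. I then drew it out and handed the job in at 22.0 s, still holding it before the scanner. `job_done()` reports no verdict.

- **Gauge:** the foot met the floor at TCP height 0.095 m, as predicted, with about 12 N of contact and almost no side force on the way down.
- **Facing the window:** by the scene camera the yaw matches the window within about 0.1° and the tilt is 0.1°. The top camera disagrees with it by about 1–2° on the window's yaw.
- **Position:** the label is about 12 cm from the window and centred sideways within about 2 mm. Its centre is at about 165 mm: the foot measured 103–107 mm above the table, where 105 mm is expected.
- **Holding:** the grip width stayed at 19.7 mm and the arm was practically still (joint speed reading 0.1). In the last picture the carton touched nothing but the gripper.
- **Bystanders:** they looked undisturbed in the pictures, but I did not measure them again at the end.

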